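# Fit the dimmer dial back on the desk lamp and turn it to full

## Robot

A 6-joint arm with a two-finger parallel gripper is mounted at the origin on the work surface. World frame = base frame: x ahead of the robot, y to its left, z up, the work surface at z = 0. Lengths are in m, angles in degrees, forces in N, time in s.
With the tool pointing down it reaches from about 0.3 to 0.95 m from the base axis. Payload 3.1 kg.
Tool frame: the origin (TCP) lies at the very end of the fingers, on their centre line; the grasp point (between the pads) lies 19 mm behind it (r.grasp_offset is the distance from the TCP to the grasp point, in m); z points along the fingers, y is the direction in which the jaws open and shut (so a half turn about z gives the same grasp; the last joint's range is limited). The gripper opens to 85 mm and grips with 20 to 120 N. Pads are 22 mm wide; open, the fingers measure 114 mm over their backs; the gripper's body (76 mm by 85 mm) begins 54 mm behind the grasp point. The pads swing forward as they close: fully open they stand 13 mm farther back than shut.
Start: joints at [-80.082, 17.653, 93.61, -0, 68.738, -3.994], TCP at [0.15, -0.607, 0.231] pointing down, gripper open.
Joint ranges: [-175.34, 175.34], [-45.06, 112.39], [2.9, 150.54], [-68.45, 248.45], [3.09, 151.38], [-168.51, 168.51]. Speed limits (degrees/s): [159.86, 159.86, 180, 180, 180, 180].

## Interface

Orientations are given as [roll, pitch, yaw] about the fixed x, y, z axes, in that order (R = Rz(yaw) Ry(pitch) Rx(roll)).
In Python, from rig import monitor, grab_frame, get_calibration, job, r gives the robot as it stands.
- The arm moves only by the shell command python3 -m jog 'ROWS' [FORCE]. ROWS is JSON, a list of rows, each a list of 7 numbers: the shift along the world's x, y, z in m, then the turn, a rotation vector about the world's x, y, z in rad, then the finger opening in m, from 0 to 0.0854. A call has 1 to 12 rows; each row is the pose to reach, as a shift and turn from the pose commanded when the call began; what a row does not reach only later rows make up. A row lasts 1/10 s, in which the tool goes at most 50 mm and 8.59 degrees, less where a joint would pass 70% of its speed; a pose out of reach is approached as far as the arm can. A call with a gripper value outside its range is refused whole. The fingers move at their own pace and stop on an object; FORCE is the grip in N (left out, the last holds). Time passes only in rows, so rows that repeat a pose let the fingers close. It gives the time, the measured TCP pose, the force and the opening at its end, in the units of the state.
- monitor.get_obs(): the state, without advancing time (a new reading comes with each control period).
- grab_frame(name): name is "scene" or "top" or "wrist"; returns (picture, depth): 400x640x3 uint8, red, green, blue; 400x640 float32, m along the optical axis (not along the pixel's ray), 0 where there is no reading.
- get_calibration(name): a dict with "mtx" (3x3 intrinsics, pixels), "eye" and "orientation" of the camera in the world. Camera axes: x right, y up, looking along -z (the intrinsics and any distortion apply to the point x, -y, -z); pixel columns grow to the right and rows downward; lengths in m; the calibration is good to about 2 mm. A picture is of the moment at which its call begins: read the wrist's pose just before it. get_calibration takes no time and is no camera call; for the wrist camera it gives the pose at the moment of the call.
- job.job_done(): hands the job in, once; it reports no verdict.
The state is a dict: "t": time; "qpos": joint angles; "dq": joint speeds; "joint_efforts": joint torques, N m; "eef_pos": TCP position; "tcp_rot": TCP orientation; "force": force on the tool from outside, world axes, zero at the start; "torque": the same for the moment, N m; "gripper_width": opening from 0.0 (shut) to 1.0 (fully open).
Only numpy, scipy, OpenCV 4.12 (cv2) and the standard library are available. Lean on these libraries where they do the work, as an engineer would, in place of code of your own. Each camera call takes 0.05 s, during which the arm holds its last target.

## Task

The dimmer dial has come off the desk lamp. Put it back on the lamp's upright spindle: feel for the angle at which the slot inside the dial drops over the spindle's blade, let it go fully home there, and only then gently turn it clockwise to its stop so that the wing lines up with the mark on the lamp's base, and let go. Push and twist with a light hand (never as much as 25 N on the lamp), and leave the other things on the desk where they are.

Things in the scene. Friction and masses are not known exactly. Their poses are not given: they have to be found in the camera images.
- dial: Loose grey dial, about 80 g, standing upright on the desk on its open rim. Origin: centre of the rim (underside), z up. Round body 52 mm across and 25 mm high, with a straight wing on top to grip. It may be fitted either way round (half a turn makes no difference).
- wing (a point): Middle of the dial's wing, 38 mm above its rim. The wing is 46 mm long along the dial's x axis, 12 mm thick along y, and stands from 25 to 51 mm above the rim.
- slot (a point): Middle of the slot's mouth inside the dial, 13 mm above its rim. From the rim up: a round bore 33.5 mm across and 13 mm deep, then in its roof the slot, 31 mm long along the dial's x axis (parallel to the wing), 8 mm wide (y), 9 mm deep.
- lamp: Desk lamp, fixed; its yaw varies. Origin: on the spindle's axis, at desk level, z up. White base 32 mm high, reaching 65 mm either way along x and from -65 to +150 mm along y. Its gooseneck rises from the base at x +20, y +115 mm and bends over to +y, 400 mm high. The bare steel spindle stands upright on the base.
- hub_top (a point): On the spindle's axis, top of its round hub: 32 mm across, 16 mm above the base, rim bevelled. The spindle is sprung: pushed down it yields up to 3 mm, from about 1.5 N at first to 4.5 N at the bottom, then it is rigid. It is stiff to turn (0.08 N m), so it stays still while an unaligned dial is slid round on it lightly.
- spindle_tip (a point): On the spindle's axis, top of its blade, 24 mm above the base (56 mm above the desk). The blade stands on the hub: 28 mm long, 6 mm thick, 8 mm high. It starts between 0.45 and 1.85 rad counter-clockwise (from above) of the lamp's x axis, exact angle not measured. An unaligned dial rides on it with its rim 43 mm above the desk.
- home (a point): On the spindle's axis, 35 mm above the desk, 3 mm above the base: where the dial's origin (rim centre) is when it is fully home, blade in slot and slot's roof down on the hub.
- stop_mark (a point): Small grey mark on the base, 45 mm from the spindle's axis towards the lamp's -x. The spindle's clockwise stop (seen from above) is where the blade, and so the wing, lies along the lamp's x axis, in line with this mark. Counter-clockwise it can turn 2.1 rad from there.
- mug: Bystander: white mug, 80 mm across, 95 mm high, handle on its +y side; loose, standing on the desk, origin at the centre of its underside.
- spray: Bystander: small green bottle, 36 mm across, 110 mm high; loose, standing on the desk, origin at the centre of its underside.
- notes: Bystander: block of paper notes, 76 x 76 x 20 mm; loose, standing on the desk, origin at the centre of its underside.
- eraser: Bystander: white eraser, 45 x 20 x 12 mm; loose, standing on the desk, origin at the centre of its underside.
- earbuds: Bystander: white rounded case, 60 x 48 x 25 mm; loose, standing on the desk, origin at the centre of its underside.
- powerbank: Bystander: grey slab, 140 x 70 x 16 mm; loose, standing on the desk, origin at the centre of its underside.
- jar: Bystander: black screw-top jar, 52 mm across, 55 mm high; loose, standing on the desk, origin at the centre of its underside.
Things that resemble listed ones, but are neither listed nor needed, are in the scene too. Leave any brown look-alike of the dial alone.

How it is judged:
By the outcome, as a careful person would: the job done as asked, in the order asked, and still so for the second after the job is handed in, with the robot touching nothing.
It also fails if it takes over 67 s, if anything falls off the work surface, if the arm or the gripper's body presses on something with over 40 N, if the wrist force passes 120 N, or if a joint passes its speed limit or range.

## Working session

There is one attempt and no reset: what is moved stays moved. The work goes in short steps, Python scripts to look and compute and a shell command to move; the robot and the scene stay as the last step left them, time stands still between calls to the robot, and variables do not carry over. Pictures are saved under pics/ and viewed, and the job is handed in when it is done.

```bash
ls; mkdir -p pics; python3 - <<'E'
from rig import monitor, grab_frame, get_calibration, job, r
import cv2,numpy as np
for n in ["scene","top"]:
    p,d=grab_frame(n); cv2.imwrite(f"pics/{n}0.png",p[:,:,::-1]); np.savez(f"{n}0.npz",p=p,d=d)
    print(n,get_calibration(n))
o=monitor.get_obs(); print(o)
E
```

```text
pics
scene {'mtx': array([[395.41977153,   0.        , 319.36340612],
       [  0.        , 395.41977153, 199.4120324 ],
       [  0.        ,   0.        ,   1.        ]]), 'eye': array([ 1.41416369, -0.09134217,  0.88771346]), 'orientation': array([4.69363415e+01, 5.65854340e-02, 8.03010190e+01])}
top {'mtx': array([[363.64541346,   0.        , 318.14305013],
       [  0.        , 363.64541346, 201.51771508],
       [  0.        ,   0.        ,   1.        ]]), 'eye': array([0.33538229, 0.04644898, 1.00482636]), 'orientation': array([ 13.12960734,  -0.16326446, -90.01795098])}
{'t': 0.1, 'qpos': array([-8.00819899e+01,  1.77026001e+01,  9.36809930e+01, -7.93378592e-04,
        6.87389197e+01, -3.99335342e+00]), 'dq': array([ 0.05384602, -0.1007587 , -0.21039375,  0.05267938,  0.08266698,
       -0.02552037]), 'joint_efforts': array([-7.21794986e-04, -4.16407800e+01, -2.77644986e+01, -1.48822928e-04,
        4.01099212e-03, -1.60972326e-05]), 'eef_pos': array([ 0.15010525, -0.6059383 ,  0.23013867]), 'tcp_rot': array([-1.79877733e+02, -7.79490864e-03,  1.39116437e+01]), 'force': array([ 0.21958187, -0.33495904,  0.88671686]), 'torque': array([ 0.00209898,  0.05465562, -0.05965976]), 'gripper_width': 1.0014637815944174}
```

View pics/scene0.png

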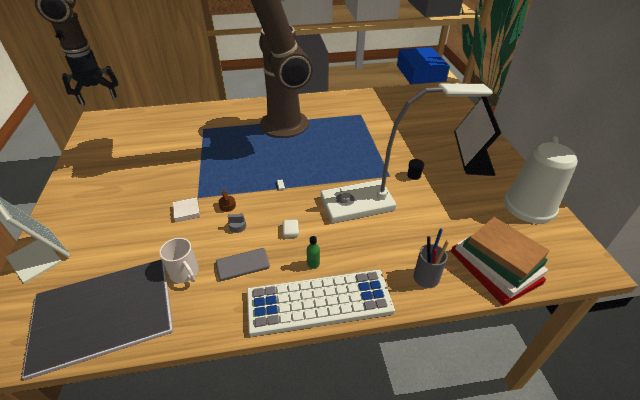

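View pics/top0.png

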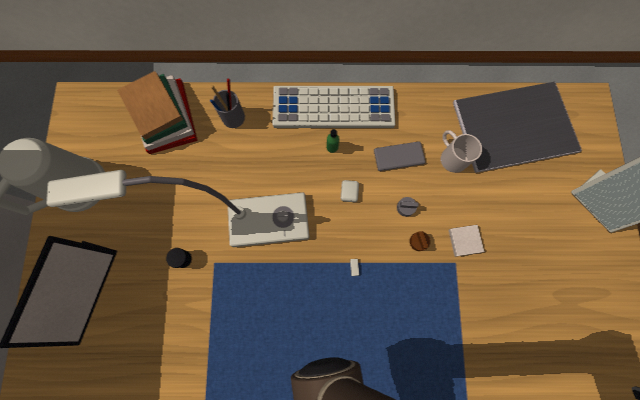

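Candidates for the dial: the grey one at scene (237,222) and top (408,207). There is a brown look-alike at scene (227,203) and top (420,241), and a black jar at top (178,258). I choose the grey one and check it in a close crop.

```bash
cat > h.py <<'E'
import numpy as np,cv2
from scipy.spatial.transform import Rotation as R
from rig import monitor, grab_frame, get_calibration, job, r
def rayz(c,uv,z):
    K=c['mtx'];Rm=R.from_euler('xyz',c['orientation'],degrees=True).as_matrix()
    uv=np.atleast_2d(np.array(uv,float))
    d=np.c_[(uv[:,0]-K[0,2])/K[0,0],-(uv[:,1]-K[1,2])/K[1,1],-np.ones(len(uv))]@Rm.T
    e=c['eye'];s=(z-e[2])/d[:,2]
    return e+d*s[:,None]
def cloud(c,d):
    K=c['mtx'];Rm=R.from_euler('xyz',c['orientation'],degrees=True).as_matrix()
    v,u=np.mgrid[:d.shape[0],:d.shape[1]]
    P=np.stack([(u-K[0,2])/K[0,0]*d,-(v-K[1,2])/K[1,1]*d,-d],-1)
    return P@Rm.T+c['eye']
E
python3 - <<'E'
from h import *
for n,(a,b,w,h) in dict(top=(370,170,90,90),scene=(190,180,80,70)).items():
    f=np.load(n+'0.npz'); c=get_calibration(n); P=cloud(c,f['d'])
    im=f['p'][b:b+h,a:a+w,::-1]
    cv2.imwrite(f'pics/{n}_dial.png',cv2.resize(im,None,fx=7,fy=6,interpolation=cv2.INTER_NEAREST)[:590])
    print(n,'desk z',np.median(P[...,2][180:200,340:350] if n=='top' else P[210:230,255:265,2]))
f=np.load('top0.npz');c=get_calibration('top');P=cloud(c,f['d'])
m=np.zeros(f['d'].shape,np.uint8);m[185:230,385:435]=1
for lo,hi in((.018,.03),(.04,.056)):
    k=(m>0)&(P[...,2]>lo)&(P[...,2]<hi); v,u=np.nonzero(k); Q=P[k]
    if len(Q)>4: print(lo,len(Q),Q.mean(0),u.mean(),v.mean(),cv2.minAreaRect(Q[:,:2].astype(np.float32)))
im=f['p'][185:255,215:325,::-1]; cv2.imwrite('pics/top_lamp.png',cv2.resize(im,None,fx=7,fy=7,interpolation=cv2.INTER_CUBIC))
# lamp base
k=(P[...,2]>.026)&(P[...,2]<.038);k[:,:215]=0;k[:,325:]=0;k[:185]=0;k[258:]=0
Q=P[k];print(len(Q),Q.mean(0),cv2.minAreaRect(Q[:,:2].astype(np.float32)))
E
```

```text
top desk z 0.02367652903607942
scene desk z -8.099420985546724e-05
0.018 180 [ 0.55000875 -0.20067775  0.02478493] 406.6277777777778 206.49444444444444 ((0.5523079037666321, -0.20168477296829224), (0.050541218370199203, 0.048705898225307465), 3.785440683364868)
0.04 88 [ 0.55175571 -0.20233943  0.05013191] 409.46590909090907 203.82954545454547 ((0.5523678064346313, -0.20275376737117767), (0.045391738414764404, 0.012640103697776794), 85.99142456054688)
3349 [0.51273106 0.17764717 0.03185369] ((0.515920877456665, 0.18092569708824158), (0.13010478019714355, 0.21468698978424072), 6.085208415985107)
```

View pics/top_dial.png

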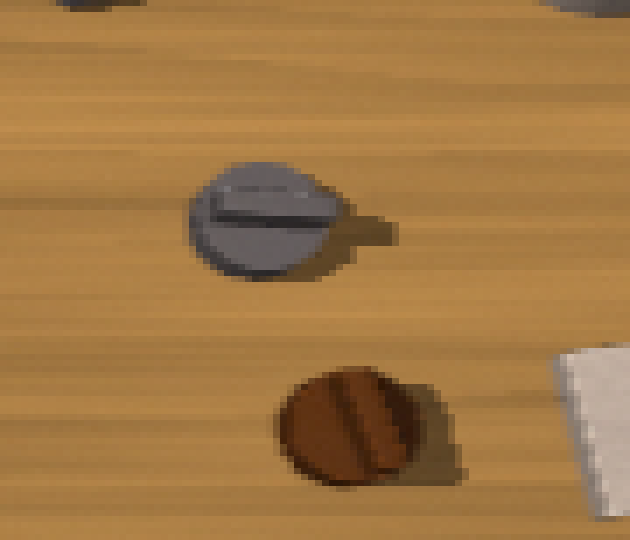

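View pics/top_lamp.png

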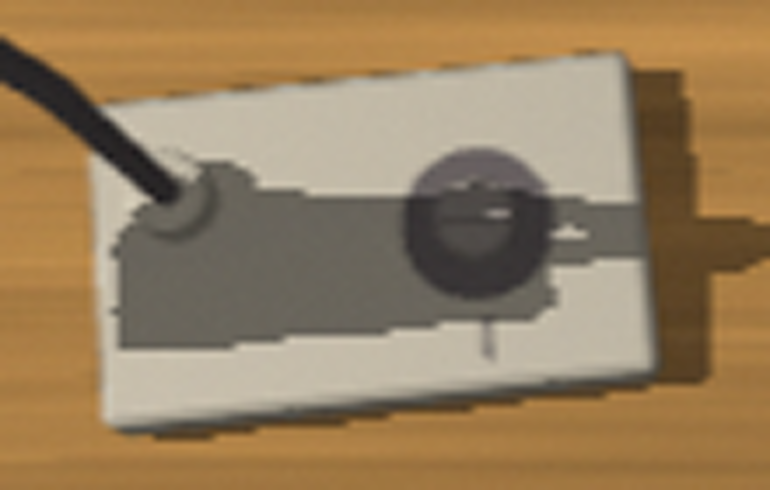

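The crops show the grey dial in top view at (408,205). Its wing runs nearly along the image horizontal, and the brown look-alike is below it. The lamp's spindle is at about (283,217), with the stop mark below it at (285,233). So the lamp's +y points left and its x axis is about 6° from the world's.

```bash
python3 - <<'E'
from h import *
c=get_calibration('wrist');o=monitor.get_obs();print(c,r.grasp_offset)
T=R.from_euler('xyz',o['tcp_rot'],degrees=True)
print('cam in tool',T.inv().apply(c['eye']-o['eef_pos']), 'view dir tool',T.inv().apply(R.from_euler('xyz',c['orientation'],degrees=True).apply([0,0,-1])),'up',T.inv().apply(R.from_euler('xyz',c['orientation'],degrees=True).apply([0,1,0])))
t=get_calibration('top');print('hub px->',rayz(t,[(282.9,216.7)],.048),'mark',rayz(t,[(215+488/7,185+340/7)],.032))
E
```

```text
{'mtx': array([[310.56700558,   0.        , 319.59482617],
       [  0.        , 310.56700558, 200.20440469],
       [  0.        ,   0.        ,   1.        ]]), 'eye': array([ 0.21723508, -0.58998018,  0.37325177]), 'orientation': array([-15.69962455,   0.14300717, -76.08606265])} 0.0187
cam in tool [ 0.06901697  0.0003443  -0.14310478] view dir tool [-2.70725202e-01 -3.37729126e-04  9.62656611e-01] up [ 9.62656670e-01 -1.36210860e-04  2.70725171e-01]
hub px-> [[0.51682758 0.13794255 0.048     ]] mark [[0.47369334 0.13358997 0.032     ]]
```

```bash
python3 -m jog '[[0.0335,0.0335,0,0,0,0.105,0.085],[0.067,0.067,0,0,0,0.21,0.085],[0.1,0.1,0,0,0,0.315,0.085],[0.134,0.134,0,0,0,0.42,0.085],[0.167,0.167,0,0,0,0.525,0.085],[0.2,0.2,0,0,0,0.63,0.085],[0.234,0.234,-0.01,0,0,0.735,0.085],[0.268,0.268,-0.01,0,0,0.84,0.085],[0.3,0.3,-0.02,0,0,0.945,0.085],[0.335,0.335,-0.02,0,0,1.05,0.085],[0.37,0.37,-0.03,0,0,1.155,0.085],[0.402,0.404,-0.03,0,0,1.258,0.085]]'
python3 -m jog '[[0,0,0,0,0,0,0.085],[0,0,0,0,0,0,0.085]]'
python3 - <<'E'
from h import *
o=monitor.get_obs();c=get_calibration('wrist');p,d=grab_frame('wrist')
np.savez('w1.npz',p=p,d=d,eye=c['eye'],orientation=c['orientation'],mtx=c['mtx'],tp=o['eef_pos'],tr=o['tcp_rot'])
cv2.imwrite('pics/w1.png',p[:,:,::-1]);print(o['t'],o['eef_pos'],o['tcp_rot'],o['force'],o['torque'])
E
```

```text
t: 1.3
eef_pos: [0.5524, -0.2005, 0.1995]
tcp_rot: [-179.8, -0.1, 86.2]
force: [-0.3, -0.7, -0.4]
gripper_width: 0.996
t: 1.5
eef_pos: [0.5523, -0.2015, 0.2005]
tcp_rot: [-179.9, 0.0, 86.1]
force: [-0.7, -0.3, -0.7]
gripper_width: 0.992
1.5 [ 0.55229147 -0.20151565  0.20054269] [-1.79905150e+02  1.36634506e-04  8.61198227e+01] [-0.70507631 -0.25529041 -0.66236895] [ 0.0301593  -0.02411558 -0.00321074]
```

View pics/w1.png

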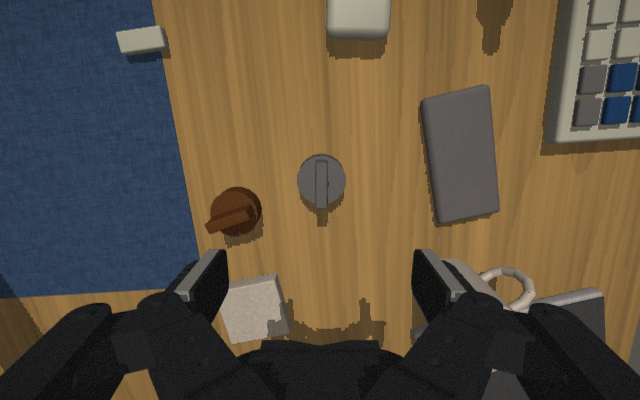

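The wrist view shows the dial at (321,180) with its wing vertical in the image. The brown one is at (235,211) and the notes are at (255,308).

```bash
python3 - <<'E'
from h import *
f=np.load('w1.npz');c=f;P=cloud(c,f['d'])
T=R.from_euler('xyz',f['tr'],degrees=True)
s=np.zeros(f['d'].shape,bool);s[140:220,285:360]=1
for lo,hi in((.02,.03),(.046,.056)):
    k=s&(P[...,2]>lo)&(P[...,2]<hi);Q=P[k];rc=cv2.minAreaRect(Q[:,:2].astype(np.float32));print(len(Q),np.median(Q[:,2]),rc,'tool',T.inv().apply(np.array([*rc[0],np.median(Q[:,2])])-f['tp']))
print('desk',np.median(P[100:140,300:340,2]))
# circle of body
k=s&(P[...,2]>.006)&(P[...,2]<.03);cs,_=cv2.findContours(k.astype(np.uint8),0,1);cc=max(cs,key=cv2.contourArea);print(cv2.minEnclosingCircle(cc))
E
```

```text
1310 0.02556742678042037 ((0.5540440678596497, -0.20073243975639343), (0.050046660006046295, 0.050603706389665604), 84.33296203613281) tool [0.00090043 0.00198524 0.17497222]
592 0.05142076077772609 ((0.5539411306381226, -0.20104172825813293), (0.04529431462287903, 0.011782083660364151), 85.96356964111328) tool [0.00058482 0.00186067 0.14911906]
desk 0.0005969092599893422
((321.0, 179.0), 25.298320770263672)
```

```bash
python3 -m jog '[[0.0018,0.0007,-0.01,0,0,0,0.045],[0.0018,0.0007,-0.04,0,0,0,0.045],[0.0018,0.0007,-0.07,0,0,0,0.045],[0.0018,0.0007,-0.1,0,0,0,0.045],[0.0018,0.0007,-0.12,0,0,0,0.045],[0.0018,0.0007,-0.14,0,0,0,0.045],[0.0018,0.0007,-0.155,0,0,0,0.045],[0.0018,0.0007,-0.165,0,0,0,0.045],[0.0018,0.0007,-0.172,0,0,0,0.045],[0.0018,0.0007,-0.172,0,0,0,0.045],[0.0018,0.0007,-0.172,0,0,0,0.045]]'
python3 - <<'E'
from h import *
p,d=grab_frame('wrist');cv2.imwrite('pics/w2.png',p[:,:,::-1]);o=monitor.get_obs();print(o['t'],o['eef_pos'],o['force'])
E
```

```text
t: 2.65
eef_pos: [0.5546, -0.2023, 0.0299]
tcp_rot: [179.9, 0.0, 86.0]
force: [0.5, 0.4, 0.6]
gripper_width: 0.523
2.7 [ 0.55488318 -0.20235916  0.03017421] [-0.11961892 -0.58062337 -0.43584687]
```

View pics/w2.png

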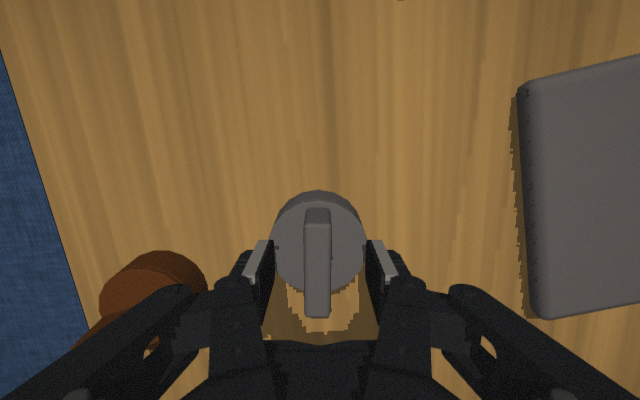

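The wing at (317,262) lies centred between the pads at x≈255 and x≈380. I close the gripper.

```bash
python3 -m jog '[[0,0,0,0,0,0,0.02],[0,0,0,0,0,0,0.008],[0,0,0,0,0,0,0.005],[0,0,0,0,0,0,0.005],[0,0,0,0,0,0,0.005],[0,0,0,0,0,0,0.005],[0,0,0,0,0,0,0.005]]' 30
python3 -m jog '[[0,0,0.01,0,0,0,0.005],[0,0,0.03,0,0,0,0.005],[0,0,0.06,0,0,0,0.005],[0,0,0.09,0,0,0,0.005],[0,0,0.12,0,0,0,0.005],[0,0,0.13,0,0,0,0.005],[0,0,0.13,0,0,0,0.005],[0,0,0.13,0,0,0,0.005]]'
python3 - <<'E'
from h import *
o=monitor.get_obs();c=get_calibration('wrist');p,d=grab_frame('wrist');cv2.imwrite('pics/w3.png',p[:,:,::-1]);print(o['t'],o['eef_pos'],o['force'],o['torque'])
np.savez('w3.npz',p=p,d=d,eye=c['eye'],orientation=c['orientation'],mtx=c['mtx'],tp=o['eef_pos'],tr=o['tcp_rot'])
E
```

```text
t: 3.4
eef_pos: [0.5545, -0.2022, 0.03]
tcp_rot: [180.0, 0.0, 86.0]
force: [-0.8, 0.2, 5.4]
gripper_width: 0.131
t: 4.2
eef_pos: [0.553, -0.2015, 0.1579]
tcp_rot: [-179.9, -0.0, 86.0]
force: [-0.0, 0.2, -0.6]
gripper_width: 0.134
4.2 [ 0.55302591 -0.20152693  0.15791354] [-0.00818253  0.23507944 -0.60076243] [ 0.007308   -0.00323141  0.01316302]
```

View pics/w3.png

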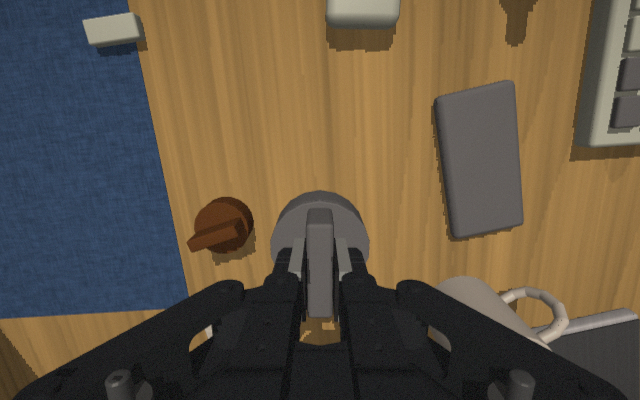

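Gripped and lifted: the wing at (319,262) is between the pads, and the dial looks upright. Now I measure the dial in the tool frame.

```bash
cat > dial.py <<'E'
from h import *
import sys
def dial(fn,show=True):
    f=np.load(fn);P=cloud(f,f['d']);T=R.from_euler('xyz',f['tr'],degrees=True)
    Q=T.inv().apply((P-f['tp']).reshape(-1,3)).reshape(P.shape)  # tool frame
    p=f['p'].astype(int);s=np.zeros(f['d'].shape,bool);s[185:330,265:380]=1
    grey=(abs(p[...,0]-p[...,2])<25)
    z=Q[...,2];zz=z[s&grey&(np.hypot(Q[...,0],Q[...,1])<.03)]
    print(np.histogram(zz,bins=np.arange(-.04,.03,.003)))
    return f,Q,s&grey
if __name__=='__main__':
    f,Q,s=dial('w3.npz')
    for a,b in ((240,319),(220,319),(270,319),(300,319),(210,290),(210,345),(200,319),(240,285),(240,355)): print((b,a),np.round(Q[a,b]*1e3,1))
E
python3 dial.py
```

```text
(array([ 533,  244,  131,  241,  243,  593, 2292,  226,  203,  196,  165,
        101,   50,   41, 2014,  540,  168,  106,  109,  100,   95,   87,
         27]), array([-0.04 , -0.037, -0.034, -0.031, -0.028, -0.025, -0.022, -0.019,
       -0.016, -0.013, -0.01 , -0.007, -0.004, -0.001,  0.002,  0.005,
        0.008,  0.011,  0.014,  0.017,  0.02 ,  0.023,  0.026,  0.029]))
(319, 240) [ 16.9   0.4 -21.9]
(319, 220) [ 23.6   0.4 -15.6]
(319, 270) [  3.    0.4 -22.1]
(319, 300) [-12.5   0.4 -21. ]
(290, 210) [ 21.3 -14.3   6.2]
(345, 210) [21.8 13.2  4.7]
(319, 200) [26.5  0.3  6.1]
(285, 240) [  5.7 -17.1   4.6]
(355, 240) [ 5.9 18.7  4.1]
```

```bash
cat > dial2.py <<'E'
from dial import *
from scipy.optimize import least_squares
def meas(fn):
    f,Q,s=dial(fn)
    x,y,z=Q[...,0],Q[...,1],Q[...,2]
    w=s&(z>-24.5e-3)&(z<-18.5e-3)&(abs(y)<.008)
    print('wing x range',np.percentile(x[w],[1,99])*1e3,'y',np.percentile(y[w],[2,98])*1e3, np.median(z[w])*1e3)
    A=np.c_[x[w],y[w],np.ones(w.sum())];print('wing plane',np.linalg.lstsq(A,z[w],rcond=None)[0])
    b=s&(z>2.5e-3)&(z<7e-3)
    A=np.c_[x[b],y[b],np.ones(b.sum())];print('body plane',np.linalg.lstsq(A,z[b],rcond=None)[0])
    # front arc: per column, topmost pixel of body
    E=[]
    for u in range(285,356):
        v=np.nonzero(b[:,u])[0]
        if len(v): E.append(Q[v[0],u,:2])
    E=np.array(E)
    g=least_squares(lambda c:np.hypot(E[:,0]-c[0],E[:,1]-c[1])-c[2],[0,0,.026],loss='soft_l1',f_scale=5e-4);print('circle mm',g.x*1e3)
    g=least_squares(lambda c:np.hypot(E[:,0]-c[0],E[:,1]-c[1])-.026,[0,0],loss='soft_l1',f_scale=5e-4);print('circle fixed r mm',g.x*1e3)
if __name__=='__main__': meas(sys.argv[1])
E
python3 dial2.py w3.npz
```

```text
(array([ 533,  244,  131,  241,  243,  593, 2292,  226,  203,  196,  165,
        101,   50,   41, 2014,  540,  168,  106,  109,  100,   95,   87,
         27]), array([-0.04 , -0.037, -0.034, -0.031, -0.028, -0.025, -0.022, -0.019,
       -0.016, -0.013, -0.01 , -0.007, -0.004, -0.001,  0.002,  0.005,
        0.008,  0.011,  0.014,  0.017,  0.02 ,  0.023,  0.026,  0.029]))
wing x range [-20.76247156  23.5077943 ] y [-5.18440488  6.27479547] -21.394198729041502
wing plane [ 0.00616414  0.00130045 -0.02136671]
body plane [0.00735987 0.00327413 0.00442994]
circle mm [ 0.55073679  0.46023804 25.75069346]
circle fixed r mm [0.27998444 0.45429838]
```

```bash
python3 -m jog '[[-0.004,0.03,0,0,0,0,0.005],[-0.009,0.065,0,0,0,0,0.005],[-0.013,0.105,0,0,0,0,0.005],[-0.017,0.145,0,0,0,0,0.005],[-0.022,0.185,0,0,0,0,0.005],[-0.027,0.22,0,0,0,0,0.005],[-0.032,0.25,0,0,0,0,0.005],[-0.034,0.2645,0,0,0,0,0.005],[-0.034,0.2645,0,0,0,0,0.005],[-0.034,0.2645,0,0,0,0,0.005],[-0.034,0.2645,0,0,0,0,0.005]]'
python3 - <<'E'
from h import *
o=monitor.get_obs();c=get_calibration('wrist');p,d=grab_frame('wrist');cv2.imwrite('pics/w4.png',p[:,:,::-1]);print(o['t'],o['eef_pos'],o['tcp_rot'],o['force'],o['torque'])
np.savez('w4.npz',p=p,d=d,eye=c['eye'],orientation=c['orientation'],mtx=c['mtx'],tp=o['eef_pos'],tr=o['tcp_rot'])
E
```

```text
t: 5.35
eef_pos: [0.5202, 0.0612, 0.1589]
tcp_rot: [-180.0, 0.0, 85.9]
force: [-0.7, -0.4, -0.6]
gripper_width: 0.134
5.35 [0.52022043 0.06122661 0.15891196] [-1.79978203e+02  3.76602276e-02  8.59177763e+01] [-0.65938837 -0.36543868 -0.55312312] [ 0.01297559 -0.03123107 -0.00721698]
```

View pics/w4.png

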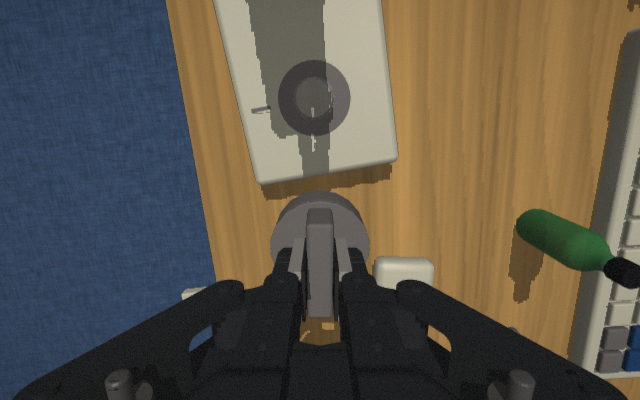

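```bash
python3 - <<'E'
from h import *
f=np.load('w4.npz');P=cloud(f,f['d']);T=R.from_euler('xyz',f['tr'],degrees=True)
im=f['p'][40:160,240:400].astype(float);im=np.clip((im/255)**.5*255*1.1,0,255).astype(np.uint8)
cv2.imwrite('pics/w4c.png',cv2.resize(im[:,:,::-1],None,fx=5,fy=5,interpolation=cv2.INTER_CUBIC))
s=np.zeros(f['d'].shape,bool);s[50:145,265:365]=1
for n,lo,hi in(('hub',.044,.0505),('blade',.0525,.06),('hubAll',.044,.06),('mid',.0335,.044)):
    k=s&(P[...,2]>lo)&(P[...,2]<hi);Q=P[k]
    if len(Q)<5: print(n,len(Q));continue
    rc=cv2.minAreaRect(Q[:,:2].astype(np.float32));ctr=np.array([*rc[0],np.median(Q[:,2])])
    ec=cv2.minEnclosingCircle(Q[:,:2].astype(np.float32))
    print(n,len(Q),np.median(Q[:,2]),rc,'encl',ec,'tool',T.inv().apply(ctr-f['tp']),'mean',Q.mean(0))
E
```

```text
hub 1035 0.04830507554777563 ((0.5215537548065186, 0.14067968726158142), (0.03136232867836952, 0.030747096985578537), 85.6581039428711) encl ((0.5213688015937805, 0.1406852900981903), 0.01605371944606304) tool [ 0.07941909 -0.00428411  0.11055634] mean [0.52157125 0.14070852 0.04814332]
blade 312 0.056573950400743186 ((0.5214622020721436, 0.14074426889419556), (0.0059650968760252, 0.027832550927996635), 3.3235533237457275) encl ((0.5214542150497437, 0.14065644145011902), 0.014056337997317314) tool [ 0.07947156 -0.00438317  0.10228747] mean [0.52147271 0.14094847 0.05657421]
hubAll 1348 0.04871282079422887 ((0.5215537548065186, 0.14067968726158142), (0.03136232867836952, 0.030747096985578537), 85.6581039428711) encl ((0.5213688015937805, 0.1406852900981903), 0.01605371944606304) tool [ 0.07941883 -0.00428426  0.1101486 ] mean [0.52154086 0.14076516 0.05009646]
mid 1208 0.033789219239049456 ((0.5218380093574524, 0.1408141851425171), (0.0734218955039978, 0.0827161967754364), 85.93668365478516) encl ((0.5210200548171997, 0.14052672684192657), 0.05386452004313469) tool [ 0.07958303 -0.00400462  0.12507199] mean [0.51956375 0.14268669 0.03386748]
```

View pics/w4c.png

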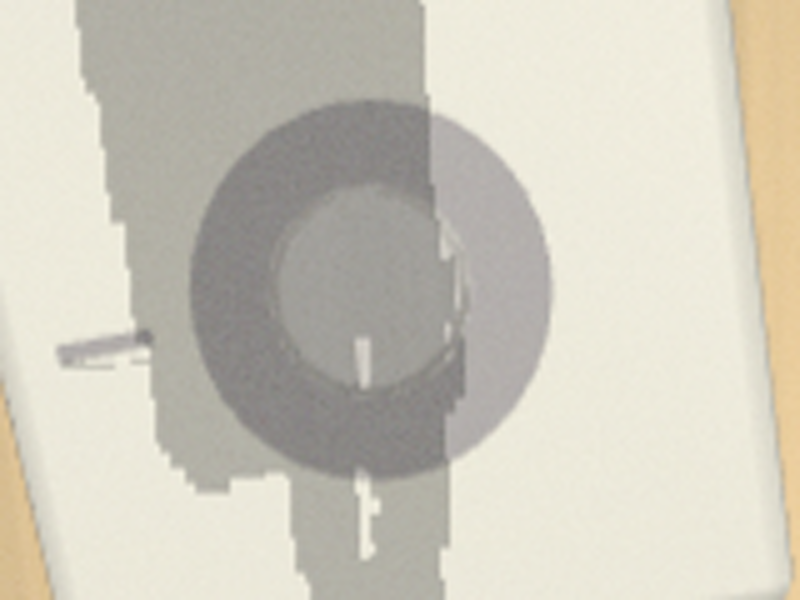

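The spindle is at crop (370,285), which is wrist pixel (314,97). Depth gives the hub centre at (0.5215, 0.1407) at z = 0.048. The blade measures 27.8 x 6.0 mm with its top at 0.0566, at 93.3° in the world frame, which is 1.52 rad in the lamp frame. All of this fits the description. I go above it.

```bash
python3 -m jog '[[0.0,0.02,0,0,0,0.03,0.005],[0.0,0.045,0,0,0,0.06,0.005],[0.0005,0.065,0,0,0,0.09,0.005],[0.0007,0.0784,0,0,0,0.129,0.005],[0.0007,0.0784,-0.02,0,0,0.129,0.005],[0.0007,0.0784,-0.04,0,0,0.129,0.005],[0.0007,0.0784,-0.055,0,0,0.129,0.005],[0.0007,0.0784,-0.064,0,0,0.129,0.005],[0.0007,0.0784,-0.064,0,0,0.129,0.005],[0.0007,0.0784,-0.064,0,0,0.129,0.005],[0.0007,0.0784,-0.064,0,0,0.129,0.005]]'
cat > st.py <<'E'
from h import *
o=monitor.get_obs();print(o['t'],np.round(o['eef_pos'],5),np.round(o['tcp_rot'],2),'F',np.round(o['force'],2),'M',np.round(o['torque'],3),round(o['gripper_width'],4))
E
python3 st.py; python3 - <<'E'
from h import *
o=monitor.get_obs();c=get_calibration('wrist');p,d=grab_frame('wrist');cv2.imwrite('pics/w5.png',p[:,:,::-1])
np.savez('w5.npz',p=p,d=d,eye=c['eye'],orientation=c['orientation'],mtx=c['mtx'],tp=o['eef_pos'],tr=o['tcp_rot'])
p,d=grab_frame('scene');cv2.imwrite('pics/s5.png',cv2.resize(p[150:240,290:430,::-1],None,fx=5,fy=5,interpolation=cv2.INTER_CUBIC))
E
```

```text
t: 6.5
eef_pos: [0.5217, 0.141, 0.0962]
tcp_rot: [179.9, -0.0, 93.4]
force: [0.3, 0.1, -1.0]
gripper_width: 0.127
6.5 [0.52174 0.14098 0.09623] [ 1.7989e+02 -1.0000e-02  9.3370e+01] F [ 0.31  0.1  -0.95] M [-0.048 -0.021  0.023] 0.1266
```

View pics/w5.png

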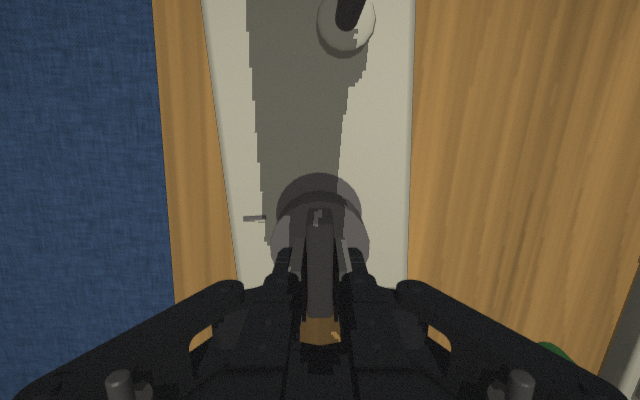

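View pics/s5.png

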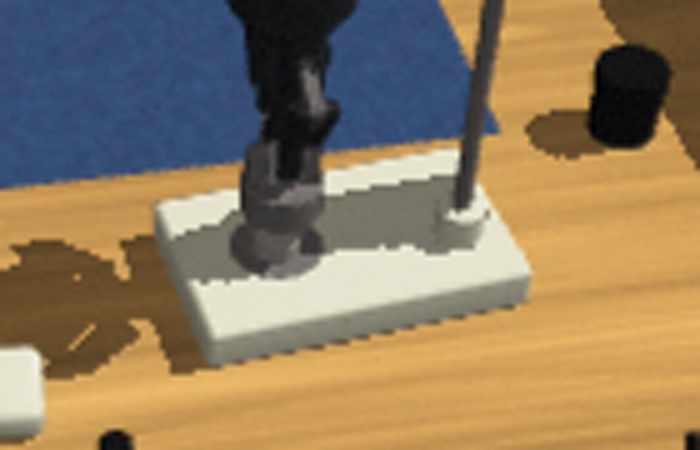

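```bash
python3 - <<'E'
from h import *
cmd={'w1':([.552,-.203,.201],86.0),'w3':([.5538,-.2023,.159],86.0),'w4':([.5198,.0622,.159],86.0),'w5':([.5205,.1406,.095],93.4)}
for n,(t,y) in cmd.items():
    f=np.load(n+'.npz');T=R.from_euler('xyz',[180,0,y],degrees=True);Tm=R.from_euler('xyz',f['tr'],degrees=True)
    print(n,'cmd',np.round(T.inv().apply(f['eye']-t)*1e3,2),'meas',np.round(Tm.inv().apply(f['eye']-f['tp'])*1e3,2),f['orientation'])
E
for i in 1 2 3 4 5; do python3 -m jog '[[0,0,0,0,0,0,0.005]]' >/dev/null; python3 st.py; done
```

```text
w1 cmd [  69.66    1.07 -142.65] meas [  68.16    0.79 -143.11] [-15.64560897   0.15809613  -3.88024923]
w3 cmd [  68.8     0.25 -142.04] meas [  68.19    0.76 -143.07] [-15.598906     0.19095853  -4.00826991]
w4 cmd [  67.34    1.43 -142.97] meas [  68.19    0.79 -143.1 ] [-15.68287639   0.08657007  -4.07733103]
w5 cmd [  68.33    1.77 -144.34] meas [  68.06    0.76 -143.1 ] [-15.62293912  -0.0478268    3.37411117]
6.7 [0.52132 0.14103 0.09603] [ 1.7992e+02 -1.0000e-02  9.3380e+01] F [-0.64 -0.39 -1.07] M [-0.041  0.01  -0.039] 0.1341
6.8 [0.52104 0.141   0.09574] [ 1.7995e+02 -1.0000e-02  9.3390e+01] F [-0.1   0.02 -0.81] M [0.    0.004 0.031] 0.1306
6.9 [0.52083 0.14096 0.09549] [179.98  -0.    93.38] F [-0.38 -0.07 -1.17] M [0.029 0.004 0.019] 0.136
7.0 [0.52075 0.14097 0.09536] [179.99  -0.    93.38] F [-0.48  0.93 -0.56] M [-0.02   0.011 -0.008] 0.1291
7.1 [0.52072 0.14096 0.09529] [180.    -0.    93.38] F [-0.46 -1.03 -0.83] M [-0.003 -0.036  0.021] 0.1313
```

```bash
python3 - <<'E'
from h import *
for n,(v0,v1,u0,u1) in {'w4':(98,122,245,275),'w5':(207,230,238,270)}.items():
    f=np.load(n+'.npz');im=f['p'][v0:v1,u0:u1].astype(float);g=im.mean(2)
    cv2.imwrite(f'pics/{n}m.png',cv2.resize(np.clip(im*1.5,0,255).astype(np.uint8)[:,:,::-1],None,fx=16,fy=16,interpolation=cv2.INTER_NEAREST))
f=np.load('w5.npz');im=np.clip((f['p'][160:260,230:410]/255.)**.5*280,0,255).astype(np.uint8)
cv2.imwrite('pics/w5c.png',cv2.resize(im[:,:,::-1],None,fx=4.4,fy=4.4,interpolation=cv2.INTER_CUBIC))
E
python3 -c "
import cv2,numpy as np
a=cv2.imread('pics/w4m.png');b=cv2.imread('pics/w5m.png');h=max(a.shape[0],b.shape[0])
c=np.zeros((h*1,a.shape[1]+b.shape[1]+10,3),np.uint8);c[:a.shape[0],:a.shape[1]]=a;c[:b.shape[0],a.shape[1]+10:]=b
cv2.imwrite('pics/mm.png',cv2.resize(c,None,fx=.75,fy=.75));print(a.shape,b.shape)"
```

```text
(384, 480, 3) (368, 512, 3)
```

View pics/mm.png

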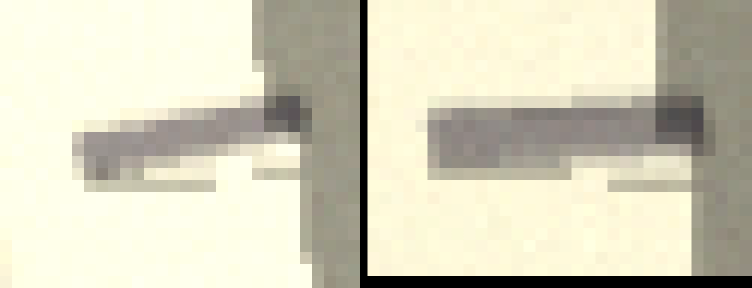

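View pics/w5c.png

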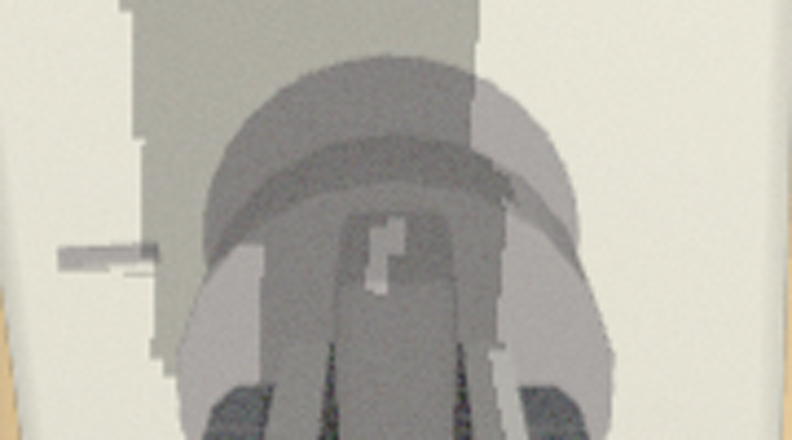

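```bash
python3 - <<'E'
from h import *
for n,uv in {'w4':[(251.2,110),(269.5,107)],'w5':[(242.7,217.6),(265.4,217)]}.items():
    f=np.load(n+'.npz');q=rayz(f,uv,.0325);m=q.mean(0);print(n,q[:,:2],m, np.degrees(np.arctan2(*(q[1]-q[0])[1::-1])),np.linalg.norm(q[1]-q[0]))
    d=m[:2]+.045*np.array([np.cos(np.radians(6.1)),np.sin(np.radians(6.1))]);print('axis',d)
# ring arc in w5
f=np.load('w5.npz');S=4.4
pts=[(205,215),(230,160),(270,110),(330,70),(398,56),(470,72),(520,105),(555,155),(576,215)]
uv=np.array(pts)/S+[230,160]-.5;q=rayz(f,uv,.0325)
from scipy.optimize import least_squares
g=least_squares(lambda c:np.hypot(q[:,0]-c[0],q[:,1]-c[1])-c[2],[.52,.14,.03]);print('ring w5',g.x,np.abs(g.fun).max())
f=np.load('w4.npz');pts=[(190,290),(230,180),(290,120),(370,100),(450,122),(520,190),(552,285),(520,400),(450,460),(370,480),(280,448),(210,370)]
uv=np.array(pts)/5+[240,40]-.5;q=rayz(f,uv,.0325)
g=least_squares(lambda c:np.hypot(q[:,0]-c[0],q[:,1]-c[1])-c[2],[.52,.14,.03]);print('ring w4',g.x,np.abs(g.fun).max())
E
python3 dial2.py w5.npz | tail -6
```

```text
w4 [[0.46882172 0.13576534]
 [0.48431481 0.13706205]] [0.47656826 0.13641369 0.0325    ] 4.7842761915344285 0.015547260470220883
axis [0.52131347 0.14119557]
w5 [[0.4686207  0.1353498 ]
 [0.48453052 0.13672839]] [0.47657561 0.13603909 0.0325    ] 4.952331519148095 0.01596944261354891
axis [0.52132082 0.14082098]
ring w5 [0.52191975 0.14099554 0.02933777] 0.0007992500788961583
ring w4 [0.52162752 0.14095835 0.02957561] 0.000503310818463009
        0.008,  0.011,  0.014,  0.017,  0.02 ,  0.023,  0.026,  0.029]))
wing x range [-20.79862456  23.57643452] y [-5.15250389  6.2673769 ] -21.4258664145104
wing plane [ 0.00679294  0.00048804 -0.02142251]
body plane [0.00669361 0.00372185 0.00440496]
circle mm [ 0.55287287  0.44430996 25.61449177]
circle fixed r mm [0.13456877 0.43688904]
```

```bash
python3 -m jog '[[0.0003,-0.0012,0,0,0,0,0.005],[0.0003,-0.0012,-0.005,0,0,0,0.005],[0.0003,-0.0012,-0.01,0,0,0,0.005],[0.0003,-0.0012,-0.013,0,0,0,0.005],[0.0003,-0.0012,-0.015,0,0,0,0.005],[0.0003,-0.0012,-0.015,0,0,0,0.005],[0.0003,-0.0012,-0.015,0,0,0,0.005],[0.0003,-0.0012,-0.015,0,0,0,0.005]]'; python3 st.py
python3 -m jog '[[0,0,-0.001,0,0,0,0.005],[0,0,-0.002,0,0,0,0.005],[0,0,-0.003,0,0,0,0.005],[0,0,-0.004,0,0,0,0.005],[0,0,-0.004,0,0,0,0.005]]'; python3 st.py;python3 -m jog '[[0,0,0,0,0,0,0.005]]'; python3 st.py
```

```text
t: 7.9
eef_pos: [0.5212, 0.1398, 0.0804]
tcp_rot: [180.0, -0.0, 93.4]
force: [-0.8, -0.6, -0.7]
gripper_width: 0.135
7.9 [0.52122 0.13975 0.08042] [179.98  -0.    93.38] F [-0.82 -0.55 -0.71] M [-0.008 -0.007  0.04 ] 0.1353
t: 8.4
eef_pos: [0.5208, 0.1397, 0.076]
tcp_rot: [-180.0, 0.0, 93.4]
force: [-0.0, 0.0, -0.9]
gripper_width: 0.128
8.4 [0.52083 0.13968 0.07605] [-1.7997e+02  1.0000e-02  9.3380e+01] F [-0.01  0.01 -0.85] M [ 0.033 -0.025  0.018] 0.1283
t: 8.5
eef_pos: [0.521, 0.1397, 0.0762]
tcp_rot: [-180.0, 0.0, 93.4]
force: [-0.8, 1.2, -1.0]
gripper_width: 0.13
8.5 [0.521   0.1397  0.07622] [-179.99    0.     93.38] F [-0.78  1.24 -0.96] M [-0.026  0.01  -0.044] 0.1297
```

```bash
for k in 1 2 3 4 5 6; do python3 -m jog '[[0,0,-0.0005,0,0,0,0.005],[0,0,-0.001,0,0,0,0.005],[0,0,-0.001,0,0,0,0.005]]'>/dev/null; python3 st.py; done
```

```text
8.8 [0.52097 0.1397  0.0752 ] [-179.99    0.     93.38] F [-0.11 -0.28 -1.4 ] M [ 0.038 -0.016  0.016] 0.1265
9.1 [0.52094 0.13969 0.07417] [-179.99    0.     93.38] F [ 0.39  1.15 -0.35] M [-0.003  0.013  0.038] 0.1324
9.4 [0.52098 0.13971 0.0732 ] [-179.99    0.     93.38] F [-0.5  -0.23  0.06] M [-0.054 -0.004  0.024] 0.1309
9.7 [0.52094 0.13971 0.07218] [-179.99    0.     93.38] F [-0.44  0.33 -0.04] M [-0.049 -0.025  0.014] 0.1326
10.0 [0.521   0.13971 0.07121] [-179.99    0.     93.38] F [-0.51 -0.33 -0.88] M [-0.001 -0.071 -0.011] 0.1308
10.3 [0.52098 0.13972 0.0702 ] [-179.99    0.     93.38] F [ 0.33  0.55 -0.22] M [-0.014 -0.047  0.005] 0.1327
```

At TCP z 0.0702 the rim is about 41 mm above the desk, below the 43 mm riding height, with almost no force. The blade is entering the slot, so I keep going down gently.

```bash
for k in 1 2 3 4 ; do python3 -m jog '[[0,0,-0.0005,0,0,0,0.005],[0,0,-0.001,0,0,0,0.005],[0,0,-0.001,0,0,0,0.005]]'>/dev/null; python3 st.py; done
```

```text
10.6 [0.52093 0.13968 0.06917] [-179.99    0.     93.38] F [ 0.16 -0.38 -0.89] M [-0.014 -0.077  0.02 ] 0.1339
10.9 [0.52097 0.1397  0.06818] [-179.99    0.     93.38] F [ 0.18 -0.18 -0.61] M [-0.033  0.015  0.016] 0.1375
11.2 [0.52094 0.13971 0.06719] [-179.99   -0.     93.38] F [ 0.97 -0.17 -0.9 ] M [-0.001  0.065 -0.07 ] 0.1303
11.5 [0.52094 0.1397  0.06616] [-179.99    0.     93.38] F [-0.16  0.43 -1.54] M [-0.034 -0.063 -0.043] 0.1318
```

```bash
for k in 1 2 3 4 5 6; do python3 -m jog '[[0,0,-0.0005,0,0,0,0.005],[0,0,-0.0005,0,0,0,0.005],[0,0,-0.0005,0,0,0,0.005]]'>/dev/null; python3 st.py; done
```

```text
11.8 [0.52106 0.13971 0.06577] [180.     0.    93.38] F [-0.25 -0.21 -1.36] M [-0.03  -0.014  0.008] 0.1317
12.1 [0.521   0.13971 0.06523] [-180.      0.     93.38] F [-0.06 -0.56 -1.11] M [ 0.018  0.023 -0.042] 0.1322
12.4 [0.52113 0.13974 0.06491] [179.99  -0.    93.38] F [-1.06 -0.46  0.01] M [ 0.001  0.046 -0.028] 0.1323
12.7 [0.52113 0.13971 0.06436] [179.99  -0.    93.38] F [-0.38  0.59  1.93] M [-0.005  0.073  0.01 ] 0.1299
13.0 [0.52117 0.13974 0.06388] [179.99  -0.    93.38] F [-1.01 -0.49  2.2 ] M [ 0.007 -0.01   0.017] 0.1315
13.3 [0.52109 0.13975 0.06332] [180.    -0.    93.38] F [-0.78  0.18  1.7 ] M [-0.019  0.073 -0.004] 0.1329
```

Contact came at TCP z ≈ 0.0646, against 0.0644 predicted for home, and the spring pushes back with about 3 N. The dial is fully home. I now turn it clockwise in 10° steps about the spindle's axis, watching the forces.

```bash
python3 -m jog '[[0,0,0.0003,0,0,-0.0436,0.005],[-0.0001,0,0.0003,0,0,-0.0873,0.005],[-0.0001,0,0.0003,0,0,-0.1309,0.005],[-0.0001,0,0.0003,0,0,-0.1745,0.005],[-0.0001,0,0.0003,0,0,-0.1745,0.005]]'>/dev/null; python3 st.py
python3 -m jog '[[0,0,0,0,0,0,0.005]]'>/dev/null; python3 st.py
python3 -m jog '[[0,0,0,0,0,-0.0436,0.005],[-0.0001,0,0,0,0,-0.0873,0.005],[-0.0001,0,0,0,0,-0.1309,0.005],[-0.0002,0,0,0,0,-0.1745,0.005],[-0.0002,0,0,0,0,-0.1745,0.005]]'>/dev/null; python3 st.py
python3 -m jog '[[0,0,0,0,0,0,0.005]]'>/dev/null; python3 st.py
```

```text
13.8 [0.52103 0.13979 0.06363] [ 1.7999e+02 -1.0000e-02  8.3390e+01] F [-0.22  0.16  1.48] M [ 0.081  0.016 -0.035] 0.1336
13.9 [0.52102 0.1398  0.06362] [ 1.7999e+02 -1.0000e-02  8.3430e+01] F [-0.06  1.2   2.1 ] M [0.009 0.057 0.03 ] 0.134
14.4 [0.5208  0.13982 0.0636 ] [ 1.7999e+02 -1.0000e-02  7.3430e+01] F [-0.24 -0.25  1.82] M [0.08  0.072 0.037] 0.1358
14.5 [0.52081 0.13982 0.06361] [ 1.7999e+02 -1.0000e-02  7.3450e+01] F [-0.29 -0.25  2.06] M [ 0.081 -0.007  0.046] 0.1336
```

Turning smoothly with no side force. I continue.

```bash
python3 -m jog '[[0,0,0,0,0,-0.0436,0.005],[-0.0001,0,0,0,0,-0.0873,0.005],[-0.0001,0,0,0,0,-0.1309,0.005],[-0.0002,0.0001,0,0,0,-0.1745,0.005],[-0.0002,0.0001,0,0,0,-0.1745,0.005]]'>/dev/null; python3 st.py
python3 -m jog '[[0,0,0,0,0,-0.0436,0.005],[-0.0001,0,0,0,0,-0.0873,0.005],[-0.0001,0.0001,0,0,0,-0.1309,0.005],[-0.0001,0.0001,0,0,0,-0.1745,0.005],[-0.0001,0.0001,0,0,0,-0.1745,0.005]]'>/dev/null; python3 st.py
python3 -m jog '[[0,0,0,0,0,-0.0436,0.005],[-0.0001,0,0,0,0,-0.0873,0.005],[-0.0001,0.0001,0,0,0,-0.1309,0.005],[-0.0001,0.0001,0,0,0,-0.1745,0.005],[-0.0001,0.0001,0,0,0,-0.1745,0.005]]'>/dev/null; python3 st.py
python3 -m jog '[[0,0,0,0,0,0,0.005]]'>/dev/null; python3 st.py
```

```text
15.0 [0.52059 0.13989 0.0636 ] [ 1.7999e+02 -1.0000e-02  6.3440e+01] F [-0.44 -0.48  0.73] M [0.101 0.035 0.013] 0.1362
15.5 [0.52042 0.13998 0.06358] [-1.7999e+02 -1.0000e-02  5.3460e+01] F [0.55 0.32 1.47] M [0.079 0.054 0.045] 0.131
16.0 [0.5202  0.14011 0.06352] [-1.7998e+02  1.0000e-02  4.3490e+01] F [-0.72  0.65  1.86] M [0.113 0.096 0.037] 0.1252
16.1 [0.52024 0.14012 0.06355] [-179.98    0.     43.49] F [-0.23  0.05  1.54] M [0.165 0.093 0.033] 0.1342
```

```bash
python3 - <<'E'
from h import *
o=monitor.get_obs();c=get_calibration('wrist');p,d=grab_frame('wrist');cv2.imwrite('pics/w6.png',p[:,:,::-1])
E
```

```text
(no output)
```

View pics/w6.png

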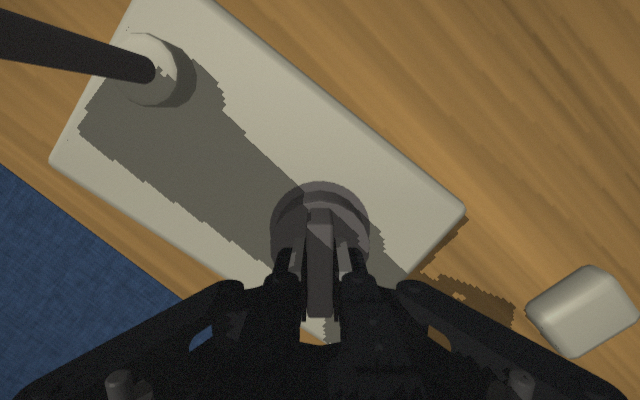

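```bash
python3 -m jog '[[0,0,0,0,0,-0.0436,0.005],[-0.0001,0,0,0,0,-0.0873,0.005],[-0.0001,0.0001,0,0,0,-0.1309,0.005],[-0.0001,0.0001,0,0,0,-0.1745,0.005],[-0.0001,0.0001,0,0,0,-0.1745,0.005]]'>/dev/null; python3 st.py
python3 -m jog '[[0,0,0,0,0,-0.0436,0.005],[-0.0001,0.0001,0,0,0,-0.0873,0.005],[-0.0001,0.0001,0,0,0,-0.1309,0.005],[-0.0001,0.0002,0,0,0,-0.1745,0.005],[-0.0001,0.0002,0,0,0,-0.1745,0.005]]'>/dev/null; python3 st.py
python3 -m jog '[[0,0,0,0,0,-0.0436,0.005],[0,0.0001,0,0,0,-0.0873,0.005],[0,0.0001,0,0,0,-0.1309,0.005],[-0.0001,0.0002,0,0,0,-0.1745,0.005],[-0.0001,0.0002,0,0,0,-0.1745,0.005]]'>/dev/null; python3 st.py
for k in 1 2 3 4; do python3 -m jog '[[0,0,0,0,0,0,0.005]]'>/dev/null; python3 st.py;done
python3 - <<'E'
from h import *
p,d=grab_frame('top')
c=get_calibration('top');P=cloud(c,d)
k=(P[...,2]>.028)&(P[...,2]<.036);k[:,:215]=0;k[:,325:]=0;k[:185]=0;k[258:]=0
print('top rect',cv2.minAreaRect(P[k][:,:2].astype(np.float32)))
f=np.load('w4.npz');P=cloud(f,f['d']);k=(P[...,2]>.029)&(P[...,2]<.035)&(np.arange(640)<400)[None];k[190:]=0
# long left & right edges
for side in(0,1):
    E=[]
    for v in range(5,150):
        u=np.nonzero(k[v])[0]
        if len(u): E.append(P[v,u[0] if side==0 else u[-1],:2])
    l=cv2.fitLine(np.array(E,np.float32),cv2.DIST_HUBER,0,1e-4,1e-4).ravel();print('edge dir deg',np.degrees(np.arctan2(l[1],l[0])))
E
```

```text
16.65 [0.52007 0.14024 0.06354] [-1.7998e+02  1.0000e-02  3.3450e+01] F [-1.18  0.41  1.66] M [ 0.263  0.147 -0.002] 0.1382
17.15 [0.51998 0.14042 0.06353] [-1.7998e+02  1.0000e-02  2.3480e+01] F [-0.44  1.62  1.76] M [0.218 0.178 0.018] 0.1315
17.65 [0.51989 0.14065 0.06352] [-1.7998e+02  1.0000e-02  1.3490e+01] F [-0.79  2.24  1.63] M [0.295 0.187 0.011] 0.1323
17.75 [0.51993 0.14064 0.06353] [-1.7998e+02  1.0000e-02  1.3490e+01] F [-2.06  1.92  1.41] M [0.377 0.185 0.03 ] 0.129
17.85 [0.51989 0.14061 0.06353] [-1.7998e+02  2.0000e-02  1.3460e+01] F [-1.16  2.58  1.45] M [0.35  0.16  0.051] 0.1303
17.95 [0.51992 0.14062 0.06354] [-1.7999e+02  1.0000e-02  1.3430e+01] F [-1.55  2.44  0.78] M [0.36  0.225 0.082] 0.1326
18.05 [0.51992 0.14061 0.06353] [-1.7999e+02  1.0000e-02  1.3420e+01] F [-2.27  2.32  1.55] M [0.43  0.161 0.095] 0.1282
top rect ((0.5552260279655457, 0.16518381237983704), (0.23583319783210754, 0.1147688627243042), 71.64820861816406)
edge dir deg -83.87976
edge dir deg -83.9979
```

Side force is building to about (-1.7, +2.4) N. I ease the tool that way.

```bash
python3 -m jog '[[-0.0002,0.0004,0,0,0,0,0.005],[-0.0002,0.0004,0,0,0,0,0.005],[-0.0002,0.0004,0,0,0,0,0.005]]'>/dev/null; python3 st.py
python3 -m jog '[[0,0,0,0,0,0,0.005],[0,0,0,0,0,0,0.005]]'>/dev/null; python3 st.py
```

```text
18.4 [0.51991 0.14069 0.0636 ] [179.98  -0.    13.41] F [-1.02  0.63  1.41] M [ 0.097  0.191 -0.011] 0.1311
18.6 [0.51986 0.1407  0.06356] [179.98   0.    13.4 ] F [-0.76  0.56  1.35] M [0.013 0.093 0.107] 0.1301
```

```bash
for k in 1 2 3; do python3 -m jog '[[0,0,0,0,0,-0.0175,0.005],[0,0.0001,0,0,0,-0.035,0.005],[0,0.0001,0,0,0,-0.035,0.005]]'>/dev/null; python3 st.py; python3 -m jog '[[0,0,0,0,0,0,0.005]]'>/dev/null; python3 st.py; done
```

```text
18.9 [0.51984 0.14082 0.06355] [1.7998e+02 1.0000e-02 1.1360e+01] F [-0.97 -0.84  0.81] M [-0.13   0.165  0.063] 0.1323
19.0 [0.51988 0.14083 0.06358] [179.98   0.    11.4 ] F [-1.03 -1.18  1.98] M [-0.153  0.135  0.026] 0.1286
19.3 [0.51985 0.14093 0.06356] [179.98   0.     9.36] F [-1.29 -1.88  1.76] M [-0.28   0.074  0.045] 0.1294
19.4 [0.51982 0.14092 0.06355] [1.7998e+02 1.0000e-02 9.3900e+00] F [-0.43 -1.11  0.93] M [-0.309  0.078  0.017] 0.1332
19.7 [0.51984 0.14102 0.06355] [179.98   0.     7.36] F [-0.31 -2.87  1.21] M [-0.474  0.089  0.037] 0.1301
19.8 [0.51983 0.14104 0.06357] [179.98   0.     7.38] F [-0.37 -2.48  2.48] M [-0.5    0.061  0.115] 0.1266
```

```bash
python3 -m jog '[[-0.0001,-0.0003,0,0,0,0,0.005],[-0.0001,-0.0003,0,0,0,0,0.005]]'>/dev/null; python3 st.py
for k in 1 2 3; do python3 -m jog '[[0,0,0,0,0,-0.01,0.005],[0,0,0,0,0,-0.0175,0.005],[0,0,0,0,0,-0.0175,0.005]]'>/dev/null; python3 st.py; python3 -m jog '[[0,0,0,0,0,0,0.005]]'>/dev/null; python3 st.py; done
```

```text
20.0 [0.51982 0.14099 0.06362] [-1.7999e+02 -1.0000e-02  7.3700e+00] F [-1.4  -2.54  1.52] M [-0.321  0.085  0.092] 0.1262
20.3 [0.51984 0.14102 0.06362] [-1.7999e+02 -2.0000e-02  6.3600e+00] F [-0.51 -1.85  1.47] M [-0.294  0.048  0.04 ] 0.1318
20.4 [0.51982 0.14101 0.06361] [-1.7999e+02 -1.0000e-02  6.3700e+00] F [-0.41 -1.52  0.55] M [-0.306  0.024  0.106] 0.1337
20.7 [0.51978 0.14104 0.0636 ] [-1.7999e+02 -1.0000e-02  5.3600e+00] F [-0.26 -0.85  1.69] M [-0.211  0.064  0.032] 0.1292
20.8 [0.51982 0.14102 0.06362] [-1.7999e+02 -1.0000e-02  5.3700e+00] F [ 0.27 -0.85  2.06] M [-0.197 -0.015  0.043] 0.1286
21.1 [0.51981 0.14104 0.0636 ] [-1.7999e+02 -1.0000e-02  4.3500e+00] F [-0.31 -0.14  1.67] M [-0.129 -0.057  0.057] 0.1337
21.2 [0.51982 0.14102 0.06363] [-1.7999e+02 -1.0000e-02  4.3700e+00] F [ 0.09 -0.83  1.07] M [-0.074 -0.001  0.107] 0.1324
```

```bash
sed -i 's/round(o\[.gripper_width.\],4))/round(o["gripper_width"],4),"J6",np.round(o["joint_efforts"][5],4))/' st.py; python3 st.py
for k in 1 2 3 4; do python3 -m jog '[[0,0,0,0,0,-0.01,0.005],[0,0,0,0,0,-0.0175,0.005],[0,0,0,0,0,-0.0175,0.005]]'>/dev/null; python3 st.py; python3 -m jog '[[0,0,0,0,0,0,0.005]]'>/dev/null; python3 st.py; done
```

```text
21.2 [0.51982 0.14102 0.06363] [-1.7999e+02 -1.0000e-02  4.3700e+00] F [ 0.09 -0.83  1.07] M [-0.074 -0.001  0.107] 0.1324 J6 0.0615
21.5 [0.51979 0.141   0.06359] [-1.7999e+02 -1.0000e-02  3.3500e+00] F [ 0.73 -0.66  1.29] M [-0.078  0.005  0.081] 0.1314 J6 0.0899
21.6 [0.51984 0.14104 0.06364] [-1.7999e+02 -2.0000e-02  3.3600e+00] F [0.04 0.99 1.85] M [-0.068 -0.044  0.067] 0.1335 J6 0.0619
21.9 [0.51978 0.14101 0.0636 ] [-1.7999e+02 -1.0000e-02  2.3500e+00] F [ 0.61 -0.13  2.17] M [ 0.031 -0.051  0.079] 0.1326 J6 0.0903
22.0 [0.51982 0.141   0.06361] [-1.7999e+02 -1.0000e-02  2.3600e+00] F [0.79 0.42 1.08] M [ 0.032 -0.027  0.044] 0.1335 J6 0.0635
22.3 [0.5198  0.14101 0.06361] [-1.7999e+02 -1.0000e-02  1.3400e+00] F [-0.24  0.16  1.64] M [ 0.114 -0.041 -0.018] 0.1316 J6 0.0904
22.4 [0.51978 0.141   0.0636 ] [-1.7999e+02 -1.0000e-02  1.3600e+00] F [0.1  0.38 2.39] M [ 0.109 -0.078  0.069] 0.134 J6 0.0636
22.7 [0.51979 0.14099 0.0636 ] [-1.7999e+02 -1.0000e-02  3.6000e-01] F [-0.09  0.3   0.86] M [ 0.166 -0.104  0.116] 0.1335 J6 0.1652
22.8 [0.51978 0.14099 0.0636 ] [-1.7999e+02 -1.0000e-02  3.6000e-01] F [0.13 0.38 2.04] M [ 0.209 -0.039  0.143] 0.1279 J6 0.1363
```

```bash
python3 -m jog '[[0,0,0,0,0,-0.009,0.005],[0,0,0,0,0,-0.009,0.005],[0,0,0,0,0,-0.009,0.005]]'>/dev/null; python3 st.py
python3 - <<'E'
from h import *
o=monitor.get_obs();c=get_calibration('wrist');p,d=grab_frame('wrist');cv2.imwrite('pics/w7.png',p[:,:,::-1])
np.savez('w7.npz',p=p,d=d,eye=c['eye'],orientation=c['orientation'],mtx=c['mtx'],tp=o['eef_pos'],tr=o['tcp_rot'])
f=np.load('w7.npz');P=cloud(f,d);T=R.from_euler('xyz',f['tr'],degrees=True);Q=T.inv().apply((P-f['tp']).reshape(-1,3)).reshape(P.shape)
for n in('w3','w7'):
    f=np.load(n+'.npz');P=cloud(f,f['d']);T=R.from_euler('xyz',f['tr'],degrees=True);Q=T.inv().apply((P-f['tp']).reshape(-1,3)).reshape(P.shape)
    w=(Q[...,2]>-.0245)&(Q[...,2]<-.0185)&(abs(Q[...,1])<.009)&(Q[...,0]>-.0)&(Q[...,0]<.0225)
    L=[]
    for v in range(195,330):
        u=np.nonzero(w[v])[0]
        if len(u)>8:L.append((Q[v,u[0],:2]+Q[v,u[-1],:2])/2)
    L=np.array(L,np.float32);l=cv2.fitLine(L,cv2.DIST_HUBER,0,1e-4,1e-4).ravel();print(n,len(L),'wing vs tool deg',np.degrees(np.arctan2(l[1],l[0])),L.mean(0), 'top z',P[w][:,2].mean())
E
```

```text
23.1 [0.51977 0.141   0.0636 ] [-1.8e+02 -1.0e-02 -1.5e-01] F [0.25 0.9  1.42] M [ 0.24  -0.082  0.203] 0.1299 J6 0.2006
w3 49 wing vs tool deg 0.0025656936 [0.0112795  0.00047437] top z 0.17933256758155935
w7 49 wing vs tool deg 0.008852075 [1.1037962e-02 7.8099867e-05] top z 0.08511137116336327
```

View pics/w7.png

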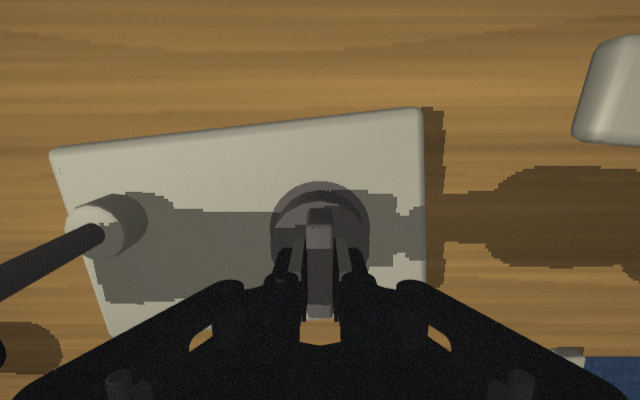

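J6 torque went from 0.09 (spindle friction) to 0.20 N m, so the blade is against its stop. The wing leads it by the slot's play of about 4°, plus some give. I ease back within that play so the wing lines up with the mark at 6.1°, and watch that the torque never shows the spindle being dragged back.

```bash
for k in 1 2 3 ; do python3 -m jog '[[0,0,0,0,0,0.0175,0.005],[0,0,0,0,0,0.035,0.005],[0,0,0,0,0,0.035,0.005]]'>/dev/null; python3 st.py;  done
```

```text
23.45 [0.51973 0.14089 0.06355] [-180.      0.      1.86] F [0.47 0.72 1.48] M [ 0.122 -0.051 -0.019] 0.1297 J6 -0.04
23.75 [0.51961 0.1407  0.06352] [1.7998e+02 2.0000e-02 3.8900e+00] F [ 0.06 -0.3   1.4 ] M [-0.006 -0.029 -0.015] 0.1344 J6 -0.0494
24.05 [0.51961 0.14073 0.0635 ] [1.7998e+02 2.0000e-02 5.9000e+00] F [ 0.18 -0.29  2.4 ] M [-0.14   0.02  -0.009] 0.1309 J6 -0.0557
```

```bash
python3 -m jog '[[0,0,0.0005,0,0,0,0.005],[0,0,0.0008,0,0,0,0.005],[0,0,0.0008,0,0,0,0.005],[0,0,0.0008,0,0,0,0.005]]'>/dev/null; python3 st.py
python3 -m jog '[[0,0,0.0008,0,0,0,0.02],[0,0,0.0008,0,0,0,0.03],[0,0,0.0008,0,0,0,0.04],[0,0,0.0008,0,0,0,0.04],[0,0,0.0008,0,0,0,0.04],[0,0,0.0008,0,0,0,0.04]]' ; python3 st.py
```

```text
24.45 [0.51957 0.14081 0.06425] [1.7999e+02 2.0000e-02 5.8600e+00] F [ 0.63 -0.32  0.81] M [-0.212  0.014 -0.022] 0.1289 J6 -0.0046
t: 25.05
eef_pos: [0.5197, 0.141, 0.0651]
tcp_rot: [-180.0, 0.0, 5.9]
force: [0.3, -0.0, -0.4]
gripper_width: 0.467
25.05 [0.5197  0.14097 0.06514] [-180.      0.      5.86] F [ 0.29 -0.04 -0.4 ] M [ 0.003  0.003 -0.035] 0.4673 J6 -0.0
```

```bash
python3 -m jog '[[0,0,0.01,0,0,0,0.04],[0,0,0.03,0,0,0,0.04],[0,0,0.06,0,0,0,0.04],[0,0,0.09,0,0,0,0.04],[-0.03,0,0.11,0,0,0,0.04],[-0.06,0,0.11,0,0,0,0.04],[-0.08,0,0.11,0,0,0,0.04],[-0.08,0,0.11,0,0,0,0.04],[-0.08,0,0.11,0,0,0,0.04],[-0.08,0,0.11,0,0,0,0.04]]'
python3 - <<'E'
from h import *
o=monitor.get_obs();c=get_calibration('wrist');p,d=grab_frame('wrist');cv2.imwrite('pics/w8.png',p[:,:,::-1])
np.savez('w8.npz',p=p,d=d,eye=c['eye'],orientation=c['orientation'],mtx=c['mtx'],tp=o['eef_pos'],tr=o['tcp_rot'])
E
```

```text
t: 26.05
eef_pos: [0.4412, 0.141, 0.1759]
tcp_rot: [-180.0, -0.1, 5.9]
force: [0.2, -0.4, -0.2]
gripper_width: 0.467
```

View pics/w8.png

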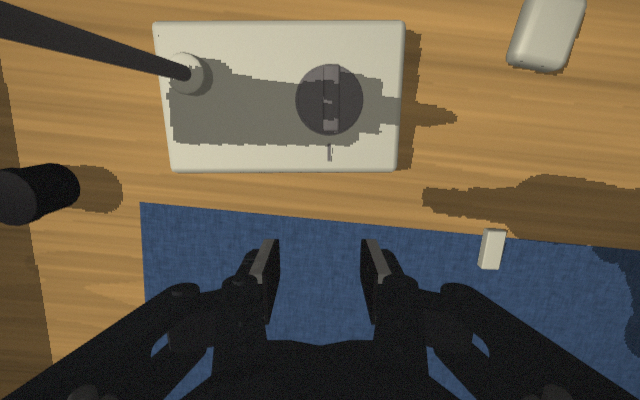

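The dial sits on the spindle at (329,99), and its wing lines up with the mark at (330,152). Now I measure its height and angle.

```bash
python3 - <<'E'
from h import *
f=np.load('w8.npz');P=cloud(f,f['d'])
s=np.zeros(f['d'].shape,bool);s[55:145,285:375]=1
for n,lo,hi in(('body',.055,.065),('wing',.08,.092)):
    k=s&(P[...,2]>lo)&(P[...,2]<hi);Q=P[k];rc=cv2.minAreaRect(Q[:,:2].astype(np.float32))
    A=np.c_[Q[:,:2]-Q[:,:2].mean(0),np.ones(len(Q))];print(n,len(Q),rc,'z',np.median(Q[:,2]),'tilt',np.linalg.lstsq(A,Q[:,2],rcond=None)[0][:2])
k=(P[...,2]>.029)&(P[...,2]<.035);k[:15]=0;k[180:]=0;k[:,:140]=0;k[:,415:]=0
print('base',cv2.minAreaRect(P[k][:,:2].astype(np.float32)),np.median(P[k][:,2]))
t=get_calibration('top');p,d=grab_frame('top');cv2.imwrite('pics/top9.png',p[:,:,::-1])
P=cloud(t,d);s=np.zeros(d.shape,bool);s[195:235,260:305]=1
k=s&(P[...,2]>.08)&(P[...,2]<.092);Q=P[k];print('top wing',len(Q),cv2.minAreaRect(Q[:,:2].astype(np.float32)),np.median(Q[:,2]))
E
```

```text
body 2340 ((0.5200334191322327, 0.14070288836956024), (0.05007888376712799, 0.05090654268860817), 5.210533142089844) z 0.06050912213704443 tilt [-1.09630962e-03 -2.45227402e-05]
wing 1126 ((0.5208443999290466, 0.1406763643026352), (0.04585864767432213, 0.011796423234045506), 6.020870208740234) z 0.08632631140595114 tilt [-0.00170733 -0.00577572]
base ((0.5167333483695984, 0.18311375379562378), (0.12847699224948883, 0.21283385157585144), 6.029870510101318) 0.03248194470303484
top wing 0 ((0.0, 0.0), (0.0, 0.0), 0.0) nan
  return _methods._mean(a, axis=axis, dtype=dtype,
  ret = ret.dtype.type(ret / rcount)
```

View pics/top9.png

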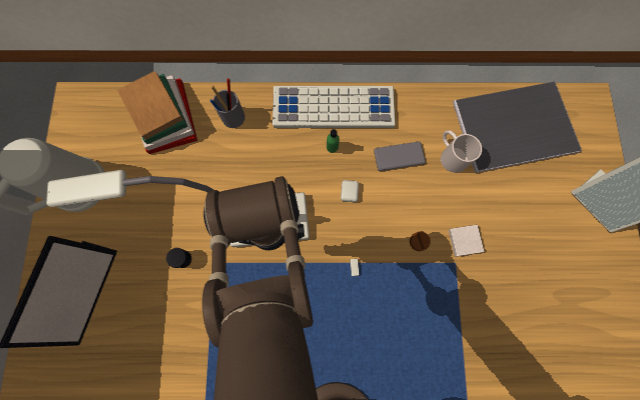

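The wing is at 6.02° and the base at 6.03°. The body top is at 60.5 mm where 60 is expected (the base top also reads 0.5 mm high), so the rim is at 35 mm, fully home. The other things sit at the same pixels as in the first top view.

```bash
python3 -c "
from rig import job
print(job.job_done())"
```

```text
the job is handed in; nothing more can be done
None
```

The dial is back on the lamp's spindle, fully home and lined up with the mark, and the job is handed in at about 26 s.

- **Fitting:** I picked the grey dial up by its wing and measured the blade angle with the wrist camera (93.3° in the world frame). I lowered it there with a light hand. It dropped past the 43 mm riding height almost without force and met the hub at the expected height.
- **Turning:** Only then did I turn it clockwise. At the stop the wrist joint's torque rose from 0.09 to 0.20 N m. The wing was leading the blade by the slot's play, so I eased it back about 6° to line up with the mark, then let go and backed off.
- **Forces:** The largest readings I took on the lamp were about 3 N sideways and 3.5 N downward, well under 25 N.

**Last checks:**
- The wing is at 6.02° and the lamp base at 6.03°.
- The body top reads 60.5 mm where 60 is expected, so the rim is at home.
- The dial stands level, the gripper is clear, and the other things look unmoved in the top view.

**Disagreements and gaps:**
- The stop was felt at about 1° or less, a little beyond the roughly 2° that slot play alone would give. I put the rest down to give in the grip.
- While I eased the dial back, the joint torque read about -0.05 N m. That is below the 0.08 N m needed to turn the spindle, so I take it the blade stayed at its stop. I could not see the blade to confirm.
- The final top-camera check of the wing gave nothing, because the arm hid the dial.

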